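# Free the indexing turntable: clear the pot, hold the index pin out

### The job

I want to turn the indexing turntable to its next station, so first lift the steel wash pot off it by its black handle, keep it upright, set it down gently on the bench close beside the turntable and let go of it. Only then pull the red index-plunger knob straight up as far as it goes and keep holding it there, its pin clear of the hole, so that I can turn the table: the job finishes with you still holding the knob up. Leave the graphics card, the blue brush, the dropper bottle and the orange screwdriver where they are.

Things in the scene. Friction and masses are not known exactly. Their poses are not given: they have to be found in the camera images.
- turntable: Indexing turntable, fixed. Grey round base 190 mm across, 12 mm high, with a tongue 64 mm wide reaching 152 mm from the centre on its -y side. Aluminium faceplate 180 mm across, top at 34 mm; rubber mat on it, top at 36 mm. A bracket over the -y rim (44 mm wide, y -139 to -62 mm, top 60 mm, collar to 70 mm) carries the index plunger at y -80 mm. Origin: base centre on the bench; z up.
- plunger: Moving part of the index plunger: red ribbed knob, an upright cylinder 26 mm across and 24 mm tall (underside 80 mm above the bench with the pin home), on a steel pin 8 mm across that drops through the bracket into a hole of the faceplate. Origin: on the pin's axis, at bench height with the pin home; z up, along the pull.
- knob_grip (a point): Middle of the red knob, where to pinch it from above: on its axis, 93 mm above the bench with the pin home (13 mm above the knob's underside, 11 mm below its top, 23 mm above the collar under it). It rises with the knob.
- plunger_pull (a joint): Pull of the index plunger, in m: 0 home (pin 8 mm deep in the faceplate's hole), above 0.008 clear of the hole, 0.014 at its stop. A spring pushes it home, about 8 N at home and 13 N at the stop. With the pin home the faceplate is locked; with it out the faceplate turns easily.
- pot: Empty steel wash pot, round, 73 mm across and 82 mm high, about 0.26 kg (0.2 to 0.33), standing on the rubber mat at the start; black upright grip on its +x side. Origin: centre of its underside; z up, x towards the handle.
- pot_handle (a point): Grip point of the black handle, 60 mm from the pot's axis along its x, 52 mm above its underside. The grip is an upright bar 12 mm thick (along the pot's y), 14 mm deep (along x), 54 mm tall (21 to 75 mm above the underside), 17 mm clear of the pot's wall. Pinch it from above across the 12 mm, firmly (about 40 N), as the pot hangs to one side.
- graphics_card: Red and black graphics card lying on the bench, 116 x 226 x 50 mm; bystander. Origin: centre of its underside.
- brush_blue: Small brush with a blue handle lying on the bench, 35 x 171 x 18 mm; bystander. Origin: centre of its underside.
- dropper_bottle: White dropper bottle standing on the bench, 34 mm across, 104 mm high; bystander. Origin: centre of its underside.
- driver_orange: Screwdriver with an orange handle lying on the bench, 22 x 159 x 22 mm; bystander. Origin: centre of its underside.
Mind the look-alikes: they are no part of the job. What is shaped like the pot but turquoise is not meant.

How it is judged:
On the way, in this order (a step that is already met when the one before it is completed fails the run):
1. the pot stands upright on the bench close beside the turntable, let go, with the index pin still home (height (world z) of pot below 0.006 m and angle between pot's own z axis and vertical below 0.1 rad and horizontal distance between pot and turntable below 0.32 m and contact force between pot and turntable below 0.1 N and contact force between pot and the arm below 0.1 N and contact force between pot and the fingers below 0.1 N and linear speed of pot below 0.02 m/s and value of joint plunger_pull below 0.003 m), for 0.2 s.
2. the index plunger is pulled fully up and held there by the fingers (value of joint plunger_pull above 0.012 m and contact force between plunger and the fingers above 3 N), for 0.5 s.
At the end, for the whole second after the job is handed in: The index plunger is pulled at least 12 mm of its 14 mm and the fingers still hold it there; the pot stands at rest, upright (within 0.1 rad), on the bench, its centre within 320 mm of the turntable's centre, touched by neither turntable nor robot (all of step 2 and contact force between plunger and pot below 0.1 N and height (world z) of pot below 0.006 m and angle between pot's own z axis and vertical below 0.1 rad and horizontal distance between pot and turntable below 0.32 m and contact force between pot and turntable below 0.1 N and contact force between pot and the arm below 0.1 N and contact force between pot and the fingers below 0.1 N and linear speed of pot below 0.02 m/s); the arm keeps its last pose, push and grip.
It fails at once if the index pin is drawn while the pot is still on the turntable (value of joint plunger_pull above 0.005 m and contact force between pot and turntable above 0.3 N).
It fails at once if the pot is tipped far over (angle between pot's own z axis and vertical above 0.6 rad).
It fails at once if the pot is dropped onto the bench (height (world z) of pot below 0.02 m and linear speed of pot above 0.5 m/s).
It fails at once if the graphics card, blue brush, dropper bottle or orange screwdriver is moved by more than 30 mm (distance of any of graphics_card, brush_blue, dropper_bottle, driver_orange from where it was at the start of the episode above 0.03 m).
It also fails if it takes over 45 s, if anything falls off the work surface, if the arm or the gripper's body presses on something with over 40 N, if the wrist force passes 120 N, or if a joint passes its speed limit or range.

### The arm

A 6-joint arm with a two-finger parallel gripper is mounted at the origin on a cart in front of the work surface, level with it; the furniture and walls round the work are solid. World frame = base frame: x ahead of the robot, y to its left, z up, the work surface at z = 0. Lengths are in m, angles in rad, forces in N, time in s.
With the tool pointing down it reaches from about 0.375 to 0.9 m from the base axis. Payload 3.1 kg.
Tool frame: the origin (TCP) lies between the finger pads; the fingertips stand manip.finger_overhang ahead of it and the grasp point (between the pads) lies 5 mm behind it (manip.finger_overhang is the distance from the TCP to the fingertips, in m); z points along the fingers, y is the line along which they close (so a half turn about z gives the same grasp; the last joint's range is limited). The gripper opens to 85 mm and grips with 20 to 120 N. Pads are 22 mm wide; open, the fingers measure 114 mm over their backs; the gripper's body (76 mm by 85 mm) begins 54 mm behind the grasp point. The pads swing forward as they close: fully open they stand 13 mm farther back than shut.
Start: joints at [1.069, 0.527, 1.433, -0, 1.181, -0.178], TCP at [0.198, 0.593, 0.221] pointing down, gripper open.
Joint ranges: [-3.08, 3.08], [-0.75, 2.2], [0.22, 2.44], [-1.43, 4.57], [0, 2.65], [-2.85, 2.85]. Speed limits (rad/s): [2.79, 2.79, 3.14, 3.14, 3.14, 3.14].

### API

Orientations are given as a unit quaternion [x, y, z, w].
In Python, from station import manip gives the robot as it stands.
- The arm moves only by the tool drive_tool, never from a script. Its argument "plan" is a list of rows, each a list of 7 numbers: the shift along the tool's x, y, z in m, then the turn, a rotation vector about the tool's x, y, z in degrees, then the opening, from -1 (shut) to 1 (fully open). In form: [[x, y, z, wx, wy, wz, gripper], ...]. A call has 1 to 10 rows; each row shifts and turns the commanded pose from where the row before left it, along the tool's axes as they then stand; what a row does not reach is not made up. A row lasts 1/10 s, in which the tool goes at most 50 mm and 8.59 degrees, less where a joint would pass 70% of its speed; a pose out of reach is approached as far as the arm can. A call is refused whole if a number of a shift passes 0.05 or a number of a turn 8.59, either way. A call with a gripper value outside its range is refused whole. The fingers move at their own pace and stop on an object; "newtons" is the grip in N (left out, the last holds). Time passes only in rows, so rows that do not move let the fingers close. It gives the time, the measured TCP pose, the force, the opening and the grip force at its end, in the units of the state.
- manip.sense(): the state, without advancing time (a new reading comes with each control period).
- manip.snapshot(name): name is "scene" or "top"; returns a dict with "image" (480x640x3 uint8, red, green, blue), "z_map" (480x640 float32, m along the optical axis (not along the pixel's ray), 0 where there is no reading), "fov_y" (degrees; the focal length in pixels is half the picture's height over the tangent of half this angle, whatever the lens; pixels are square), "cx", "cy" (the principal point, pixels), "k1" (the pictures are not rectified: a ray, as slopes to the right and down, at radius r is drawn at 1 + k1 r^2 times it, then the intrinsics apply), "extrinsics" (4x4, takes a point from camera to world coordinates). Camera axes: x right, y up, looking along -z (the intrinsics and any distortion apply to the point x, -y, -z); pixel columns grow to the right and rows downward; lengths in m; the calibration is good to about 2 mm. A picture is of the moment at which its call begins.
- manip.sign_off(): hands the job in; it is judged then, once.
The state is a dict: "t": time; "q": joint angles; "qd": joint speeds; "tau": joint torques, N m; "tcp_pos": TCP position; "tool_rot": TCP orientation; "force": force on the tool from outside, world axes, zero at the start; "ft_torque": the same for the moment, N m; "finger_gap": opening from 0.0 (shut) to 1.0 (fully open); "gripper_force": force on a finger pad.
Only numpy, scipy, OpenCV 4.12 (cv2) and the standard library are available. Lean on these libraries where they do the work, as an engineer would, in place of code of your own. Each camera call takes 0.05 s, during which the arm holds its last target. There are 200 camera calls.

## Working session

There is one attempt and no reset: what is moved stays moved. The work goes in short steps, Python scripts to look and compute and a tool call to move; the robot and the scene stay as the last step left them, time stands still between calls to the robot, and variables do not carry over. Pictures are saved under pics/ and viewed, at most 10 in all, crops included, and the job is handed in when it is done.

Besides the shell and the picture viewer there is one more tool, called after "Request:" as name([rows], argument=value, ...), one row to a line, values as JSON. drive_tool: Moves the arm, as the interface text tells. Its arguments: {"type":"object","properties":{"plan":{"type":"array"},"newtons":{"type":"number"}},"required":["plan"]}

```bash
mkdir -p pics; ls; cat > h.py <<'E'
import numpy as np, cv2, pickle
from station import manip
def snap(n,f):
    s=manip.snapshot(n); pickle.dump(s,open(f'{f}.pkl','wb')); cv2.imwrite(f'pics/{f}.png',s['image'][:,:,::-1]); return s
def load(f): return pickle.load(open(f'{f}.pkl','rb'))
def cloud(s):
    H,W=s['z_map'].shape; f=H/2/np.tan(np.radians(s['fov_y'])/2)
    K=np.array([[f,0,s['cx']],[0,f,s['cy']],[0,0,1]])
    v,u=np.mgrid[:H,:W].astype(float)
    p=cv2.undistortPoints(np.stack([u,v],-1).reshape(-1,1,2),K,np.array([s['k1'],0,0,0,0.])).reshape(H,W,2)
    z=s['z_map']; c=np.stack([p[...,0]*z,-p[...,1]*z,-z,np.ones_like(z)],-1)
    P=c@np.asarray(s['extrinsics']).T; P=P[...,:3]; P[z==0]=np.nan; return P
E
python3 - <<'E'
from h import *
for n in('scene','top'):
    s=snap(n,n+'1'); print(n,s['fov_y'],s['k1'],np.round(s['extrinsics'],3).tolist())
print(manip.sense(), manip.finger_overhang)
E
```

```text
pics
scene 47.602561042071876 -0.15974556829281247 [[-0.864, 0.295, -0.407, -0.008], [-0.503, -0.49, 0.712, 0.971], [0.01, 0.82, 0.572, 0.895], [0.0, 0.0, 0.0, 1.0]]
top 53.76208556090599 -0.12510121654361747 [[-0.007, 0.983, -0.185, 0.292], [-1.0, -0.004, 0.014, -0.038], [0.013, 0.185, 0.983, 1.494], [0.0, 0.0, 0.0, 1.0]]
{'t': 0.1, 'q': array([ 1.06952210e+00,  5.28385464e-01,  1.43378448e+00, -2.33626257e-05,
        1.18144463e+00, -1.78458431e-01]), 'qd': array([-1.16993434e-03, -8.83347698e-04, -2.79228636e-03, -1.37169783e-03,
        1.43911321e-03,  3.36096300e-06]), 'tau': array([-1.25468490e-03, -4.43305278e+01, -1.78584981e+01, -2.76324581e-04,
        3.89687513e-03,  7.24202522e-06]), 'tcp_pos': array([0.19789365, 0.59212206, 0.21982071]), 'tool_rot': array([ 1.60703494e-01,  9.87002211e-01, -9.56735456e-04, -3.26830785e-04]), 'force': array([ 0.77682779, -0.40021897, -0.09495787]), 'ft_torque': array([-0.00175407, -0.02520677, -0.00629091]), 'gripper_force': 0.0, 'finger_gap': 0.9992724608269563} 0.014
```

View pics/scene1.png

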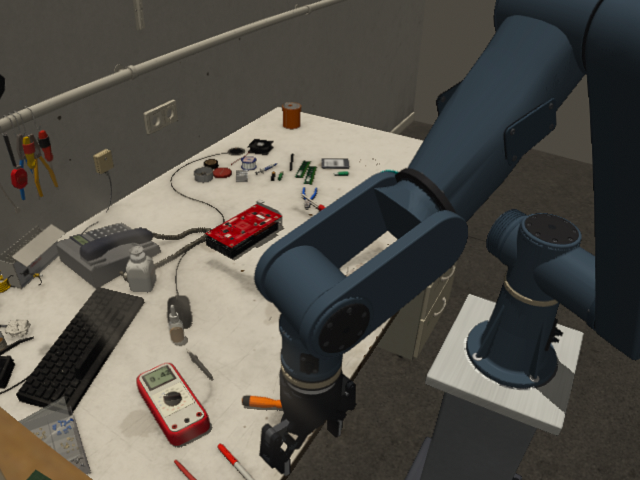

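View pics/top1.png

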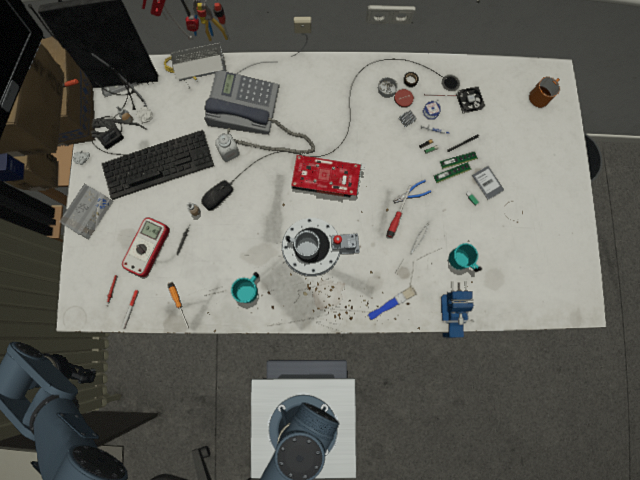

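The top view shows the turntable at about (311,246). The steel pot stands on it at (308,243), with the red knob at (338,239) on the bracket. Two turquoise look-alikes are at (246,290) and (464,257). The pot meant is the grey steel one on the turntable, so I'll confirm it in an enlarged crop.

```bash
python3 - <<'E'
from h import *
s=load('top1'); P=cloud(s)
c=s['image'][200:290,255:375,::-1]; cv2.imwrite('pics/crop1.png',cv2.resize(c,None,fx=6,fy=6,interpolation=cv2.INTER_CUBIC))
np.set_printoptions(precision=3,suppress=True)
Z=P[...,2]; roi=np.zeros(Z.shape,bool); roi[200:290,255:375]=1
for lo,hi in((.028,.046),(.05,.066),(.07,.09),(.098,.11),(.11,.125)):
    m=roi&(Z>lo)&(Z<hi); q=P[m]
    print(lo,hi,len(q),q.min(0),q.max(0),np.median(q,0))
im=s['image'].astype(int); m=roi&(im[...,0]>im[...,1]+60)&(im[...,2]<120)
v,u=np.nonzero(m); k=(u>325)&(v>225); print('red',P[v[k],u[k]].mean(0),P[v[k],u[k]].min(0),P[v[k],u[k]].max(0),u[k].mean(),v[k].mean())
for uv in((311,246),(308,243),(338,239),(352,243),(326,236),(329,232),(246,290),(360,180),(390,303)): print(uv,P[uv[1],uv[0]])
E
```

```text
0.028 0.046 2041 [ 0.423 -0.167  0.028] [0.649 0.145 0.046] [ 0.552 -0.029  0.036]
0.05 0.066 320 [ 0.459 -0.168  0.05 ] [0.592 0.14  0.066] [ 0.565 -0.128  0.06 ]
0.07 0.09 74 [ 0.42  -0.158  0.07 ] [0.585 0.14  0.09 ] [ 0.559 -0.006  0.079]
0.098 0.11 113 [ 0.516 -0.119  0.098] [0.59  0.048 0.11 ] [ 0.567 -0.095  0.104]
0.11 0.125 134 [ 0.515 -0.053  0.11 ] [0.589 0.045 0.123] [ 0.56  -0.012  0.117]
red [ 0.566 -0.108  0.104] [ 0.554 -0.119  0.097] [ 0.578 -0.098  0.109] 337.34090909090907 239.04545454545453
(311, 246) [ 0.558 -0.029  0.037]
(308, 243) [ 0.566 -0.02   0.043]
(338, 239) [ 0.565 -0.11   0.108]
(352, 243) [ 0.562 -0.155  0.061]
(326, 236) [ 0.589 -0.076  0.039]
(329, 232) [ 0.603 -0.086  0.032]
(246, 290) [0.423 0.176 0.008]
(360, 180) [ 0.771 -0.187  0.043]
(390, 303) [ 0.379 -0.274  0.021]
```

View pics/crop1.png

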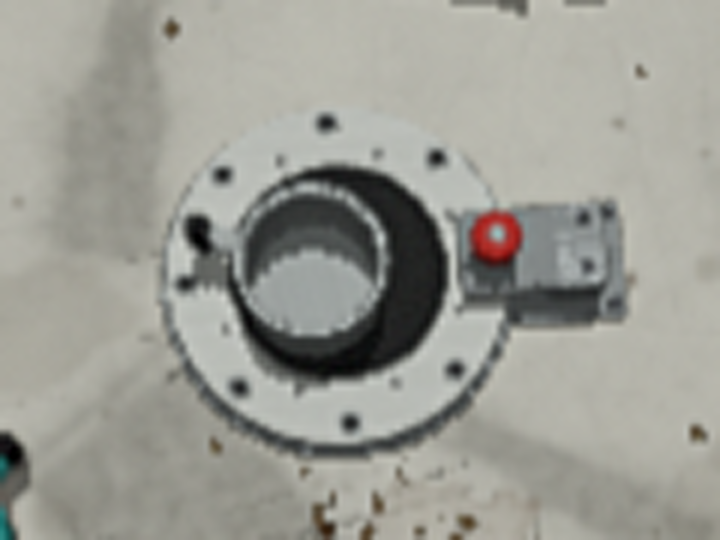

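The crop confirms it: the grey steel pot has its rim centred at crop (315,260), which is top (307.5,243). Its black handle is at crop (197,232), which is top (288,239), pointing roughly +y. The red knob is at crop (496,236).

```bash
python3 - <<'E'
from h import *
from scipy.optimize import least_squares
np.set_printoptions(precision=4,suppress=True)
s=load('top1'); P=cloud(s); im=s['image'].astype(int); Z=P[...,2]
roi=np.zeros(Z.shape,bool); roi[215:275,280:325]=1
m=roi&(Z>.100)&(Z<.115)&(im.max(-1)<70); v,u=np.nonzero(m); k=u<294
print('handle',k.sum(),P[v[k],u[k]].mean(0),P[v[k],u[k]].min(0),P[v[k],u[k]].max(0))
m=roi&(Z>.114)&(Z<.124); v,u=np.nonzero(m); k=u>293; q=P[v[k],u[k]]
r=least_squares(lambda p:np.hypot(q[:,0]-p[0],q[:,1]-p[1])-p[2],[.555,-.01,.036],loss='soft_l1',f_scale=.001); print('rim',r.x,q[:,2].mean(),q.min(0),q.max(0))
roi[:]=0; roi[215:280,275:350]=1
m=roi&(Z>.029)&(Z<.037)&(im.min(-1)>110); q=P[m]
r=least_squares(lambda p:np.maximum(0,np.hypot(q[:,0]-p[0],q[:,1]-p[1])-.09),[.555,-.02]);print('plate bbox',q.min(0),q.max(0),(q.min(0)+q.max(0))/2, r.x)
# obstacles map: heights>15mm near, coarse
E
python3 - <<'E'
import sys; sys.path.insert(0,'.')
from h import *
s=load('top1');P=cloud(s);v,u=np.nonzero((P[...,2]>.012))
xs=np.arange(.36,.80,.02);ys=np.arange(.3,-.34,-.02)
for x in xs[::-1]:
  print('%.2f '%x+''.join('%4d'%(np.nanmax(np.append(P[...,2][(abs(P[...,0]-x)<.01)&(abs(P[...,1]-y)<.01)],-1))*1000) for y in ys))
E
```

```text
handle 14 [0.5696 0.0406 0.11  ] [0.5659 0.0361 0.107 ] [0.5744 0.0453 0.1147]
rim [ 0.5513 -0.0156  0.0357] 0.1181920433079639 [ 0.5153 -0.0531  0.1141] [0.5888 0.0209 0.1233]
plate bbox [ 0.4726 -0.1134  0.029 ] [0.6488 0.0593 0.037 ] [ 0.5607 -0.0271  0.033 ] [ 0.5605 -0.0279]
0.80    8   7   8  11  11   6   5   5   7   5  10   6   9  12  46  51  45  49  47  48  49  48  50  49  51  60   7   9   7   8   7   9
0.78    8  22  24  20  12   8   6   7   6   8  10  10   8  45  48  49  48  51  48  45  46  49  49  47  52  11   8   5  12   5   9  10
0.76   30  36  38  30  14   6   9   7   6   7   6  11   5  43  46  49  45  52  47  45  49  50  48  47  53  10   7   8   6   7   7   6
0.74   44  41  36  29   9   7   5  11   7   4   8   7   5   6   7  44  48  44  48  46  48  46  48  46  53   8   9   6   7   9   8  12
0.72   42  45  39  21   7   7   7   6   5   7   7   7   7   5   7   6   5   6  43  44  44  45  42  46  43   8   8   7   6   7  17  18
0.70   35  40  31   6   9   5   7   4  10   9   8   8   8   8   6   8   7   4   7  10   7   7   6   5   8   7   8   8  12   8  11  20
0.68   24  25  
[... 1562 characters left out ...]
 6   8   7   6   8   8   6   9
0.44   10   6  11   6   6  86  84  84  86   7   4   5   7   5   9   6   8   5   8   9   7   7   8   8   5   6   8   7   6   8   7   7
0.42    7   8   7   7  84  88  10   8  84   8   7   6  10   6   8   7   7   6   5   9   8  10   7   9   9   7   5   6  10   9  13  25
0.40    8   8   8   6   7  85   8  82  85   7   7   8   8   8   8  11   7   8   8   7   7   5   6   9   9   7   8   6   7  21  26  22
0.38    8   8   7  10   7  81  86  82   6   6   8   7  11   8   6   6   8   7  10   8   6   6   6   5   8   7   7  11  19  20  21  20
0.36    6   7   7   6   5   9   5   6   6  12   7   8   8   7   6   7   6   6   6   9   8   8   8   7   8  10  19  19  19  19   8   8
```

Request:
drive_tool([
  [-0.0264,-0.0202,0,0,0,0,1],
  [-0.0264,-0.0202,0,0,0,0,1],
  [-0.0264,-0.0202,0,0,0,0,1],
  [-0.0264,-0.0202,0,0,0,0,1],
  [-0.0264,-0.0202,0,0,0,0,1],
  [-0.0264,-0.0202,0,0,0,0,1],
  [-0.0264,-0.0202,0,0,0,0,1],
  [-0.0264,-0.0202,0,0,0,0,1],
  [-0.0264,-0.0202,0,0,0,0,1],
  [-0.0264,-0.0202,0,0,0,0,1],
], newtons=40)

```text
t: 1.1
tcp_pos: [0.3848, 0.3161, 0.2204]
tool_rot: [0.161, 0.987, -0.0, -0.0]
force: [0.7, 0.6, 0.9]
finger_gap: 1.002
gripper_force: 0.0
```

Request:
drive_tool([
  [-0.0264,-0.0202,0,0,0,0,1],
  [-0.0264,-0.0202,0,0,0,0,1],
  [-0.0264,-0.0202,0,0,0,0,1],
  [-0.0264,-0.0202,0,0,0,0,1],
  [-0.0264,-0.0202,0,0,0,0,1],
  [-0.0264,-0.0202,0,0,0,0,1],
  [-0.0264,-0.0202,0,0,0,0,1],
  [-0.0264,-0.0202,0,0,0,0,1],
  [-0.0264,-0.0202,0,0,0,0,1],
  [-0.0264,-0.0202,0,0,0,0,1],
])

```text
t: 2.1
tcp_pos: [0.5711, 0.0409, 0.2203]
tool_rot: [0.161, 0.987, 0.0, -0.001]
force: [-0.2, 0.3, -0.5]
finger_gap: 1.003
gripper_force: 0.0
```

Request:
drive_tool([
  [0,0,0,0,0,7.5,1],
  [0,0,0,0,0,7.5,1],
  [0,0,0,0,0,7.5,1],
  [0,0,0,0,0,7.5,1],
  [0,0,0,0,0,7.5,1],
  [0,0,0,0,0,7.5,1],
  [0,0,0,0,0,7.5,1],
  [0,0,0,0,0,7.5,1],
  [0,0,0,0,0,7.5,1],
  [0,0,0,0,0,7.5,1],
])

```text
t: 3.1
tcp_pos: [0.5704, 0.0421, 0.2202]
tool_rot: [0.73, 0.683, -0.0, -0.0]
force: [0.5, -0.3, 0.1]
finger_gap: 0.995
gripper_force: 0.0
```

Request:
drive_tool([
  [0,0,0,0,0,7.5,1],
  [0,0,0,0,0,7,1],
  [0,0,0,0,0,0,1],
  [0,0,0,0,0,0,1],
])

```text
t: 3.5
tcp_pos: [0.5706, 0.0421, 0.2204]
tool_rot: [0.808, 0.589, -0.0, -0.0]
force: [-0.4, 0.0, -0.7]
finger_gap: 0.997
gripper_force: 0.0
```

Request:
drive_tool([
  [0,0,0.02,0,0,0,0.6],
  [0,0,0.02,0,0,0,0.6],
  [0,0,0.02,0,0,0,0.6],
  [0,0,0.02,0,0,0,0.6],
  [0,0,0.02,0,0,0,0.6],
  [0,0,0.02,0,0,0,0.6],
  [0,0,0.017,0,0,0,0.6],
  [0,0,0,0,0,0,0.6],
  [0,0,0,0,0,0,0.6],
])

```text
t: 4.4
tcp_pos: [0.5708, 0.0421, 0.0837]
tool_rot: [0.809, 0.588, -0.0, -0.0]
force: [0.1, 0.2, 0.3]
finger_gap: 0.8
gripper_force: 0.0
```

```bash
python3 - <<'E'
from h import *
s=snap('scene','scene2'); t=snap('top','top2')
c=s['image'][180:360,180:420,::-1]; d=t['image'][195:285,255:375,::-1]
cv2.imwrite('pics/pre.png',np.vstack([cv2.resize(c,(400,300)),cv2.resize(d,(400,300),interpolation=2)]))
E
```

```text
(no output)
```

View pics/pre.png

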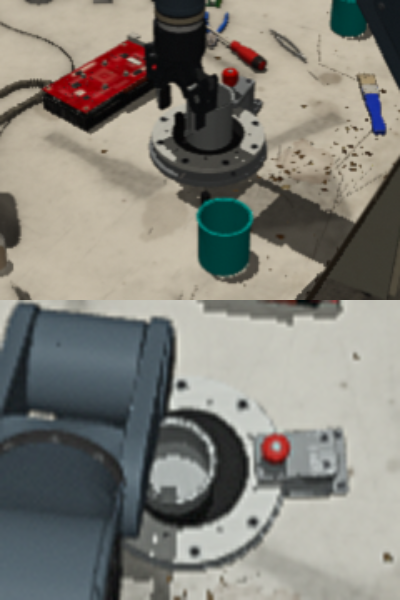

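The fingers straddle the black handle, at about (182,125) in the upper panel, and the pot is undisturbed. Next I close and lift a little.

Request:
drive_tool([
  [0,0,0,0,0,0,-1],
  [0,0,0,0,0,0,-1],
  [0,0,0,0,0,0,-1],
  [0,0,0,0,0,0,-1],
  [0,0,0,0,0,0,-1],
  [0,0,0,0,0,0,-1],
  [0,0,0,0,0,0,-1],
  [0,0,0,0,0,0,-1],
], newtons=45)

```text
t: 5.3
tcp_pos: [0.5712, 0.0421, 0.0841]
tool_rot: [0.809, 0.588, 0.0, 0.0]
force: [-0.9, 1.9, 5.5]
finger_gap: 0.125
gripper_force: 46.4
```

Request:
drive_tool([
  [0,0,-0.003,0,0,0,-1],
  [0,0,-0.005,0,0,0,-1],
  [0,0,-0.01,0,0,0,-1],
  [0,0,-0.01,0,0,0,-1],
  [0,0,-0.01,0,0,0,-1],
  [0,0,-0.01,0,0,0,-1],
  [0,0,-0.01,0,0,0,-1],
  [0,0,0,0,0,0,-1],
  [0,0,0,0,0,0,-1],
])

```text
t: 6.2
tcp_pos: [0.5709, 0.0421, 0.1421]
tool_rot: [0.809, 0.588, 0.0, 0.0]
force: [-0.9, 0.4, -3.0]
finger_gap: 0.128
gripper_force: 45.4
```

```bash
python3 - <<'E'
from h import *
s=snap('scene','scene3'); t=snap('top','top3')
c=s['image'][150:330,180:420,::-1]; d=t['image'][195:285,255:375,::-1]
cv2.imwrite('pics/lift.png',np.hstack([cv2.resize(c,(400,300),interpolation=2),cv2.resize(d,(400,300),interpolation=2)]))
E
```

```text
(no output)
```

View pics/lift.png

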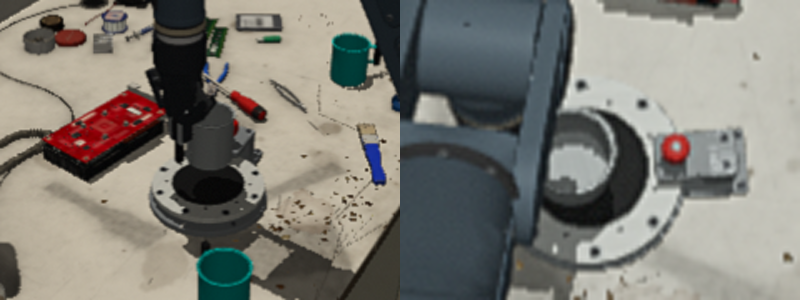

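The pot hangs upright and clear of the mat, and the index pin is untouched. I'll carry it to +y and then lower it.

Request:
drive_tool([
  [0.009,-0.0023,0,0,0,0,-1],
  [0.0186,-0.0048,0,0,0,0,-1],
  [0.0186,-0.0048,0,0,0,0,-1],
  [0.0186,-0.0048,0,0,0,0,-1],
  [0.0186,-0.0048,0,0,0,0,-1],
  [0.0186,-0.0048,0,0,0,0,-1],
  [0.0186,-0.0048,0,0,0,0,-1],
  [0.0186,-0.0048,0,0,0,0,-1],
  [0.0186,-0.0048,0,0,0,0,-1],
  [0.0092,-0.0026,0,0,0,0,-1],
])

```text
t: 7.3
tcp_pos: [0.5807, 0.2165, 0.1411]
tool_rot: [0.809, 0.588, -0.0, -0.0]
force: [0.0, 0.2, -4.2]
finger_gap: 0.127
gripper_force: 45.4
```

Request:
drive_tool([
  [0,0,0.005,0,0,0,-1],
  [0,0,0.012,0,0,0,-1],
  [0,0,0.014,0,0,0,-1],
  [0,0,0.014,0,0,0,-1],
  [0,0,0.014,0,0,0,-1],
  [0,0,0.012,0,0,0,-1],
  [0,0,0.008,0,0,0,-1],
  [0,0,0.004,0,0,0,-1],
  [0,0,0,0,0,0,-1],
  [0,0,0,0,0,0,-1],
])

```text
t: 8.3
tcp_pos: [0.5817, 0.2144, 0.0591]
tool_rot: [0.809, 0.588, 0.0, 0.0]
force: [-0.3, 0.8, -2.9]
finger_gap: 0.124
gripper_force: 45.4
```

```bash
python3 - <<'E'
from h import *
s=snap('scene','scene4'); t=snap('top','top4'); S=manip.sense(); print(S['tcp_pos'],S['force'])
P=cloud(s); v,u=300,300
c=s['image'][170:350,140:380,::-1]; d=t['image'][185:275,205:325,::-1]
cv2.imwrite('pics/low.png',np.hstack([cv2.resize(c,(400,300),interpolation=2),cv2.resize(d,(400,300),interpolation=2)]))
E
```

```text
[0.58177088 0.21444819 0.05942769] [-0.60773106  0.38045028 -4.19667925]
```

View pics/low.png

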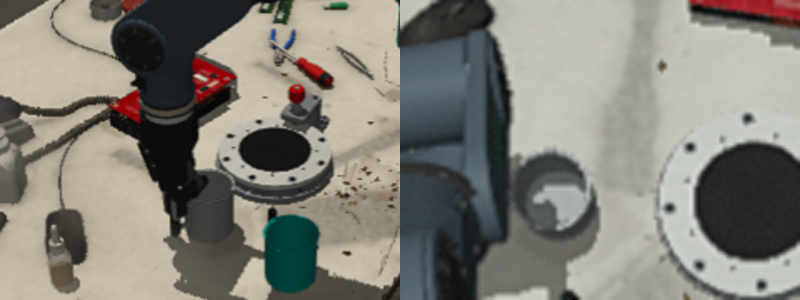

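The pot hangs upright in the clear gap between the turntable and the turquoise mug. About 10 mm of descent remains.

Request:
drive_tool([
  [0,0,0.003,0,0,0,-1],
  [0,0,0.002,0,0,0,-1],
  [0,0,0.002,0,0,0,-1],
  [0,0,0.001,0,0,0,-1],
  [0,0,0.001,0,0,0,-1],
  [0,0,0,0,0,0,-1],
  [0,0,0,0,0,0,-1],
])

```text
t: 9.1
tcp_pos: [0.5813, 0.2143, 0.0497]
tool_rot: [0.809, 0.588, 0.0, 0.0]
force: [-0.8, -0.0, -2.8]
finger_gap: 0.126
gripper_force: 45.5
```

Request:
drive_tool([
  [0,0,0.001,0,0,0,-1],
  [0,0,0.001,0,0,0,-1],
  [0,0,0,0,0,0,-1],
  [0,0,0,0,0,0,-1],
])

```text
t: 9.5
tcp_pos: [0.5816, 0.2146, 0.0483]
tool_rot: [0.809, 0.588, 0.001, 0.0]
force: [-0.3, 1.4, 1.3]
finger_gap: 0.121
gripper_force: 46.1
```

Request:
drive_tool([
  [0,0,0,0,0,0,-0.5],
  [0,0,0,0,0,0,-0.3],
  [0,0,0,0,0,0,0],
  [0,0,0,0,0,0,0.2],
  [0,0,0,0,0,0,0.2],
  [0,0,0,0,0,0,0.2],
  [0,0,0,0,0,0,0.2],
])

```text
t: 10.2
tcp_pos: [0.5812, 0.2143, 0.0477]
tool_rot: [0.809, 0.588, -0.0, 0.0]
force: [0.2, 0.1, 0.1]
finger_gap: 0.601
gripper_force: 0.0
```

Request:
drive_tool([
  [0,0,-0.01,0,0,0,0.2],
  [0,0,-0.02,0,0,0,0.2],
  [0,0,-0.02,0,0,0,0.2],
  [0,0,-0.03,0,0,0,0.2],
  [0,0,-0.03,0,0,0,0.2],
  [0,0,-0.03,0,0,0,0.2],
  [0,0,-0.03,0,0,0,0.2],
  [0,0,0,0,0,0,0.2],
])

```text
t: 11.0
tcp_pos: [0.5843, 0.215, 0.2236]
tool_rot: [0.809, 0.588, 0.005, 0.002]
force: [0.8, -0.5, 1.5]
finger_gap: 0.597
gripper_force: 0.0
```

```bash
python3 - <<'E'
from h import *
np.set_printoptions(precision=4,suppress=True)
S=manip.sense(); print(S['tcp_pos'],S['tool_rot'],S['q'])
s=snap('scene','scene5'); t=snap('top','top5')
c=s['image'][170:350,140:380,::-1]; d=t['image'][185:275,205:325,::-1]
cv2.imwrite('pics/set.png',np.hstack([cv2.resize(c,(400,300),interpolation=2),cv2.resize(d,(400,300),interpolation=2)]))
P=cloud(t); im=t['image'].astype(int); Z=P[...,2]
m=(im[...,0]>im[...,1]+60)&(im[...,2]<120)&(Z>.09)&(Z<.12); m[:225]=0; v,u=np.nonzero(m); k=(u>325)&(u<350)&(v<255); q=P[v[k],u[k]]; print('knob',len(q),q.mean(0),q.min(0),q.max(0))
E
```

```text
[0.5843 0.215  0.2236] [0.8089 0.5879 0.005  0.0024] [0.1733 0.5166 1.4447 0.     1.1691 0.4871]
knob 44 [ 0.5663 -0.1081  0.1042] [ 0.5548 -0.1192  0.0972] [ 0.5777 -0.0979  0.1114]
```

View pics/set.png

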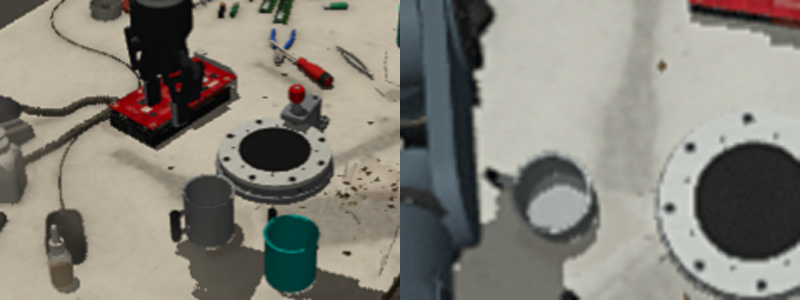

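The pot stands upright on the bench, released, and the knob is unmoved at (0.566, -0.108). Next I go over the knob.

Request:
drive_tool([
  [-0.02,0.0055,0,0,0,0,0.4],
  [-0.0312,0.0085,0,0,0,0,0.4],
  [-0.0312,0.0085,0,0,0,0,0.4],
  [-0.0312,0.0085,0,0,0,0,0.4],
  [-0.0312,0.0085,0,0,0,0,0.4],
  [-0.0312,0.0085,0,0,0,0,0.4],
  [-0.0312,0.0085,0,0,0,0,0.4],
  [-0.0312,0.0085,0,0,0,0,0.4],
  [-0.0312,0.0085,0,0,0,0,0.4],
  [-0.0312,0.0085,0,0,0,0,0.4],
])

```text
t: 12.1
tcp_pos: [0.5648, -0.098, 0.216]
tool_rot: [0.809, 0.588, -0.001, -0.002]
force: [1.0, -1.1, -0.3]
finger_gap: 0.7
gripper_force: 0.0
```

Request:
drive_tool([
  [-0.011,0.0027,0,0,0,0,0.4],
  [0,0,0,0,0,0,0.4],
  [0,0,0,0,0,0,0.4],
  [0,0,0,0,0,0,0.4],
])

```text
t: 12.5
tcp_pos: [0.5651, -0.1069, 0.2173]
tool_rot: [0.809, 0.588, -0.0, -0.001]
force: [0.1, 0.3, -0.3]
finger_gap: 0.702
gripper_force: 0.0
```

Request:
drive_tool([
  [-0.0009,0.0015,0.015,0,0,0,0.4],
  [0,0,0.02,0,0,0,0.4],
  [0,0,0.02,0,0,0,0.4],
  [0,0,0.02,0,0,0,0.4],
  [0,0,0.02,0,0,0,0.4],
  [0,0,0.015,0,0,0,0.4],
  [0,0,0.01,0,0,0,0.4],
  [0,0,0.007,0,0,0,0.4],
  [0,0,0,0,0,0,0.4],
  [0,0,0,0,0,0,0.4],
])

```text
t: 13.5
tcp_pos: [0.567, -0.1096, 0.0912]
tool_rot: [0.809, 0.588, 0.0, 0.0]
force: [0.4, 0.0, -0.2]
finger_gap: 0.701
gripper_force: 0.0
```

Request:
drive_tool([
  [0,0,0,0,0,0,-1],
  [0,0,0,0,0,0,-1],
  [0,0,0,0,0,0,-1],
  [0,0,0,0,0,0,-1],
  [0,0,0,0,0,0,-1],
  [0,0,0,0,0,0,-1],
], newtons=50)

```text
t: 14.1
tcp_pos: [0.5671, -0.11, 0.0934]
tool_rot: [0.809, 0.588, 0.001, 0.001]
force: [-3.1, 1.3, 15.2]
finger_gap: 0.002
gripper_force: 7.4
```

The fingers shut fully with an upward force, so the knob was missed. I need to look.

```bash
python3 - <<'E'
from h import *
np.set_printoptions(precision=4,suppress=True)
S=manip.sense(); print(S)
s=snap('scene','scene6'); t=snap('top','top6')
c=s['image'][180:270,240:360,::-1]; d=t['image'][195:285,270:390,::-1]
cv2.imwrite('pics/knob.png',np.hstack([cv2.resize(c,(400,300),interpolation=2),cv2.resize(d,(400,300),interpolation=2)]))
E
```

```text
{'t': 14.1, 'q': array([-0.3849,  0.6376,  1.6619, -0.0002,  0.8398, -0.0708]), 'qd': array([ 0.0008, -0.0007, -0.0019, -0.0011,  0.0017, -0.0003]), 'tau': array([ -0.2518, -35.4287, -10.839 ,   0.0366,  -0.922 ,   0.0042]), 'tcp_pos': array([ 0.5671, -0.11  ,  0.0934]), 'tool_rot': array([0.809 , 0.5878, 0.0005, 0.001 ]), 'force': array([-3.1135,  1.3266, 15.2001]), 'ft_torque': array([0.1869, 0.4447, 0.0273]), 'gripper_force': 7.427392158861039, 'finger_gap': 0.0024212713177954076}
```

View pics/knob.png

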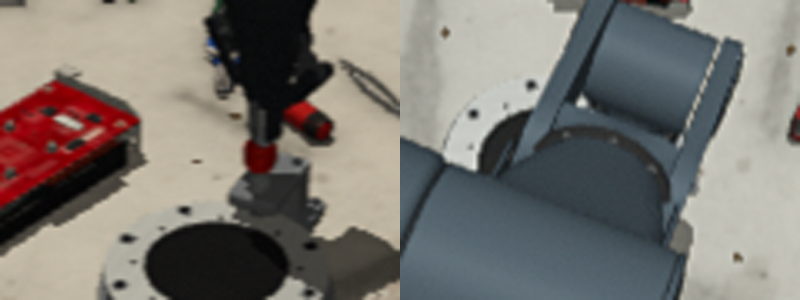

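In the left panel the grey fingertips at about (262,125) seem to sit over the red knob at (258,155). I'll check with depth.

```bash
python3 - <<'E'
from h import *
np.set_printoptions(precision=3,suppress=True)
s=load('scene6'); P=cloud(s)
for v in range(206,240,2):
    print(v,[ (int(u),*(P[v,u]*1000).round().astype(int),*s['image'][v,u]) for u in (312,315,318,321,324)])
b=load('scene5'); Q=cloud(b); im=b['image'].astype(int); m=(im[...,0]>im[...,1]+60)&(Q[...,2]>.06)&(abs(Q[...,0]-.566)<.03)&(abs(Q[...,1]+.108)<.03); print('knob5',Q[m].mean(0),Q[m].min(0),Q[m].max(0), np.argwhere(m).min(0),np.argwhere(m).max(0))
im=s['image'].astype(int); m=(im[...,0]>im[...,1]+60)&(P[...,2]>.06)&(abs(P[...,0]-.566)<.03)&(abs(P[...,1]+.108)<.03); print('knob6',P[m].mean(0),P[m].min(0),P[m].max(0), np.argwhere(m).min(0),np.argwhere(m).max(0))
c=s['image'][195:245,290:350,::-1]; d=b['image'][195:245,290:350,::-1]
cv2.imwrite('pics/knob2.png',np.hstack([cv2.resize(x,(400,333),interpolation=2) for x in (d,c)]))
E
```

```text
206 [(312, np.int64(709), np.int64(-323), np.int64(-3), np.uint8(111), np.uint8(105), np.uint8(92)), (315, np.int64(579), np.int64(-105), np.int64(151), np.uint8(8), np.uint8(9), np.uint8(11)), (318, np.int64(565), np.int64(-96), np.int64(160), np.uint8(10), np.uint8(11), np.uint8(11)), (321, np.int64(557), np.int64(-98), np.int64(162), np.uint8(9), np.uint8(9), np.uint8(11)), (324, np.int64(556), np.int64(-113), np.int64(154), np.uint8(7), np.uint8(9), np.uint8(9))]
208 [(312, np.int64(699), np.int64(-306), np.int64(1), np.uint8(134), np.uint8(127), np.uint8(112)), (315, np.int64(576), np.int64(-99), np.int64(149), np.uint8(8), np.uint8(9), np.uint8(10)), (318, np.int64(566), np.int64(-97), np.int64(153), np.uint8(9), np.uint8(10), np.uint8(9)), (321, np.int64(558), np.int64(-99), np.int64(154), np.uint8(10), np.uint8(11), np.uint8(13)), (324, np.int64(542), np.int64(-87), np.int64(166), np.uint8(10), np.uint8(12), np.uint8(12))]
210 [(312, np.int64(698), np.int64(-304), np.int64(-4), np.uint8(176), np.uint8(167), np.uint8(148)), (315, np.int64(576), np.int64(-100), np.int64(142), n
[... 6604 characters left out ...]
t8(105), np.uint8(103)), (315, np.int64(-9223372036854775808), np.int64(-9223372036854775808), np.int64(-9223372036854775808), np.uint8(81), np.uint8(82), np.uint8(81)), (318, np.int64(561), np.int64(-93), np.int64(62), np.uint8(44), np.uint8(44), np.uint8(43)), (321, np.int64(556), np.int64(-102), np.int64(59), np.uint8(41), np.uint8(43), np.uint8(42)), (324, np.int64(548), np.int64(-103), np.int64(61), np.uint8(43), np.uint8(43), np.uint8(43))]
knob5 [ 0.567 -0.099  0.097] [ 0.556 -0.116  0.079] [ 0.582 -0.09   0.107] [221 314] [231 322]
knob6 [ 0.564 -0.097  0.095] [ 0.553 -0.114  0.08 ] [ 0.575 -0.091  0.133] [213 315] [231 325]<stdin>:5: RuntimeWarning: invalid value encountered in cast
```

View pics/knob2.png

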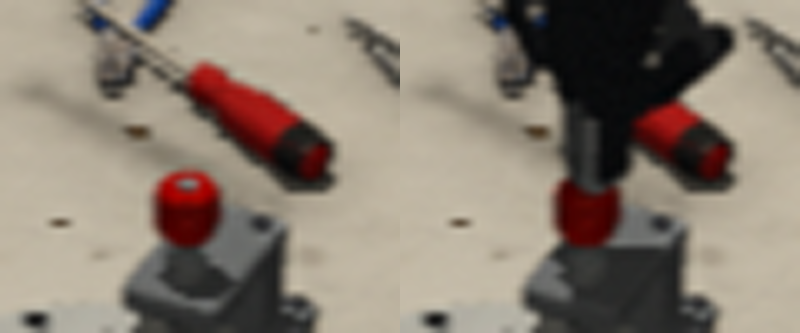

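```bash
python3 - <<'E'
from h import *
np.set_printoptions(precision=3,suppress=True)
T={'scene2':(.5708,.0421,.0837),'scene3':(.5709,.0421,.1421),'scene5':(.5843,.215,.2236),'scene6':(.5671,-.11,.0934)}
for f,t in T.items():
    s=load(f);P=cloud(s);im=s['image'].astype(int)
    d=P-np.array(t); r=np.array([.307,.952]);y=np.array([.952,-.307])
    a=d[...,:2]@r; b=d[...,:2]@y
    m=(abs(a)<.02)&(abs(b)<.065)&(im.max(-1)<75)&(abs(d[...,2])<.1)&(P[...,2]>.045)
    h=[(round(lo*1000),int((m&(d[...,2]>lo)&(d[...,2]<lo+.006)).sum()), (b[m&(d[...,2]>lo)&(d[...,2]<lo+.006)]*1000).round().astype(int)[::4]) for lo in np.arange(-.03,.05,.006)]
    print(f,t)
    for x in h: print('  ',*x)
E
```

```text
scene2 (0.5708, 0.0421, 0.0837)
   -30 2 [-1]
   -24 16 [ 2 -3  3 -3]
   -18 20 [ 5 -1  6  1  0]
   -12 11 [ 2 -2 -1]
   -6 12 [-1 -1  1]
   0 10 [ 3 -4 -1]
   6 12 [-2 -1 -7]
   12 22 [36  2 -2 -1  3 -6]
   18 36 [ 34  39  32  -2  -4  -2   0 -40 -42]
   24 43 [ 36  34  35  33  31   3  -2  -5 -38 -48 -41]
   30 33 [ 49  36  35 -35 -46 -43 -48 -43 -47]
   36 33 [ 38  31  33  34 -46 -41 -47 -41 -49]
   42 38 [ 47  36  35  37  32 -42 -38 -47 -41 -48]
   48 24 [ 37  36  35  33 -40 -46]
scene3 (0.5709, 0.0421, 0.1421)
   -30 4 [-6]
   -24 19 [ 7 -3 -6 -6 -5]
   -18 22 [ 1 -4  1  0 -9 -5]
   -12 8 [ 3 -6]
   -6 14 [ 7 -6 -3 -7]
   0 7 [ 1 -7]
   6 10 [  3 -12  -8]
   12 23 [ -6   6   6 -17  -8 -15]
   18 27 [ 20   7 -17 -21 -15 -19 -18]
   24 33 [ 19   7   8   5  -3 -16 -16 -12 -21]
   30 31 [ 19  12   3 -17 -21 -11 -20 -16]
   36 31 [ 20   4   5  -9 -17 -13 -16 -20]
   42 27 [ 16   7   4   5   2 -12 -20]
   48 22 [ 27   8  10   4 -14 -18]
scene5 (0.5843, 0.215, 0.2236)
   -30 0 []
   -24 0 []
   -18 0 []
   -12 0 []
   -6 0 []
   0 0 []
   6 1 [-30]
   12 20 [ 26  25  25 -32 -32]
   18 46 [ 28  27  31  26  29  26 -34 -32 -37 -34 -37 -38]
   24 48 [ 26  26  30  25  29  23 -27 -27 -35 -38 -36 -40]
   30 49 [ 26  31  23  25  27  24 -27 -39 -31 -37 -39 -41 -39]
   36 48 [ 27  25  29  26  26  24 -36 -27 -36 -30 -36 -33]
   42 46 [ 27  24  25  32  25  21  26 -28 -40 -33 -39 -39]
   48 36 [ 28  26  25  27  27  28  25 -36 -35]
scene6 (0.5671, -0.11, 0.0934)
   -30 18 [ 9  1 -2 -1 -6]
   -24 5 [-2 -5]
   -18 2 [-2]
   -12 5 [  5 -13]
   -6 10 [  1   2 -10]
   0 15 [ -4   0 -10 -12]
   6 16 [ 8  0  3 -3]
   12 11 [ 4  0 -9]
   18 18 [  4 -12  -5  -3 -12]
   24 18 [  6  -5  -2  -7 -13]
   30 24 [  6   1   1 -14 -12  -7]
   36 19 [  7  -4 -15 -13 -11]
   42 19 [  7   2  -6  -8 -12]
   48 14 [ 23   3 -10 -16]
```

Depth shows the real fingertips about 11 mm behind the reported TCP, not 14 mm ahead. The fingers therefore closed on top of the knob, and nothing moved. I'll back off, reopen and go about 24 mm deeper.

Request:
drive_tool([
  [0,0,-0.01,0,0,0,-1],
  [0,0,-0.015,0,0,0,-1],
  [0,0,-0.015,0,0,0,-1],
  [0,0,0,0,0,0,0.4],
  [0,0,0,0,0,0,0.4],
  [0,0,0,0,0,0,0.4],
  [0,0,0,0,0,0,0.4],
  [0,0,0,0,0,0,0.4],
])

```text
t: 15.0
tcp_pos: [0.5662, -0.1096, 0.13]
tool_rot: [0.809, 0.588, -0.0, -0.001]
force: [0.5, 0.3, 0.0]
finger_gap: 0.707
gripper_force: 0.0
```

```bash
python3 - <<'E'
from h import *
np.set_printoptions(precision=4,suppress=True)
S=manip.sense(); t=S['tcp_pos']; print(t,S['finger_gap'],S['force'])
s=snap('scene','scene7');P=cloud(s);im=s['image'].astype(int)
d=P-t; a=d[...,:2]@np.array([.307,.952]); b=d[...,:2]@np.array([.952,-.307])
m=(abs(a)<.02)&(abs(b)<.065)&(im.max(-1)<75)&(d[...,2]<.1)&(P[...,2]>.11)
for lo in np.arange(-.03,.03,.003):
    k=m&(d[...,2]>lo)&(d[...,2]<lo+.003); print(round(lo*1000),(b[k]*1000).round().astype(int),(a[k]*1000).round().astype(int))
E
```

```text
[ 0.5662 -0.1096  0.13  ] 0.7065283037692865 [0.4981 0.2719 0.0104]
-30 [] []
-27 [] []
-24 [] []
-21 [] []
-18 [] []
-15 [] []
-12 [] []
-9 [] []
-6 [] []
-3 [] []
0 [] []
3 [] []
6 [] []
9 [] []
12 [33] [-2]
15 [ 32  30  32  30  30 -35 -31 -34 -35 -36] [-1 -2  7  4  8 -2  8  7  4  9]
18 [ 33  29  30  32 -29] [-9 -5  5 10  9]
21 [ 30  35  31  31  29  28  34  32  30 -38 -29 -31 -34 -35 -37 -38 -39] [-2 11  7  4  3 -1 12 10  9 -3 10  8  8 12 10  8  5]
24 [ 32  29  37  32  30  30 -35 -38 -42 -40 -40 -42] [-8 -5  9  3  2 13  5  0 -2 10  3  1]
27 [ 37  33  30  29  31  30 -33 -39 -43 -33 -37 -44] [10  6  2 -1 12  9  7 -2 -2 14 10 10]
```

Request:
drive_tool([
  [0.001,0,0.01,0,0,0,0.4],
  [0,0,0.015,0,0,0,0.4],
  [0,0,0.015,0,0,0,0.4],
  [0,0,0.012,0,0,0,0.4],
  [0,0,0.01,0,0,0,0.4],
  [0,0,0,0,0,0,0.4],
  [0,0,0,0,0,0,0.4],
])

```text
t: 15.75
tcp_pos: [0.5669, -0.1088, 0.0685]
tool_rot: [0.809, 0.588, -0.0, -0.0]
force: [0.1, 0.4, -0.0]
finger_gap: 0.7
gripper_force: 0.0
```

Request:
drive_tool([
  [0,0,0,0,0,0,-1],
  [0,0,0,0,0,0,-1],
  [0,0,0,0,0,0,-1],
  [0,0,0,0,0,0,-1],
  [0,0,0,0,0,0,-1],
  [0,0,0,0,0,0,-1],
  [0,0,0,0,0,0,-1],
], newtons=60)

```text
t: 16.45
tcp_pos: [0.568, -0.1092, 0.0697]
tool_rot: [0.809, 0.588, 0.001, 0.001]
force: [1.1, 0.9, 5.9]
finger_gap: 0.282
gripper_force: 59.2
```

The knob is gripped: gap 0.28 is about 24 mm, at 59 N. Now I pull it up.

Request:
drive_tool([
  [0,0,-0.002,0,0,0,-1],
  [0,0,-0.002,0,0,0,-1],
  [0,0,-0.002,0,0,0,-1],
  [0,0,-0.002,0,0,0,-1],
  [0,0,-0.002,0,0,0,-1],
  [0,0,-0.002,0,0,0,-1],
  [0,0,-0.002,0,0,0,-1],
  [0,0,0,0,0,0,-1],
  [0,0,0,0,0,0,-1],
], newtons=80)

```text
t: 17.35
tcp_pos: [0.5679, -0.1091, 0.0812]
tool_rot: [0.809, 0.588, 0.001, 0.001]
force: [5.6, -1.7, -11.9]
finger_gap: 0.273
gripper_force: 79.0
```

Request:
drive_tool([
  [0,0,-0.001,0,0,0,-1],
  [0,0,-0.001,0,0,0,-1],
  [0,0,-0.001,0,0,0,-1],
  [0,0,0,0,0,0,-1],
  [0,0,0,0,0,0,-1],
])

```text
t: 17.85
tcp_pos: [0.5678, -0.1091, 0.0839]
tool_rot: [0.809, 0.588, 0.0, 0.001]
force: [7.0, -1.0, -13.5]
finger_gap: 0.275
gripper_force: 79.8
```

Request:
drive_tool([
  [0,0,-0.001,0,0,0,-1],
  [0,0,0,0,0,0,-1],
  [0,0,0,0,0,0,-1],
  [0,0,0,0,0,0,-1],
])

```text
t: 18.25
tcp_pos: [0.5678, -0.1092, 0.084]
tool_rot: [0.809, 0.588, 0.0, 0.0]
force: [8.6, -1.5, -19.0]
finger_gap: 0.271
gripper_force: 79.9
```

At the stop: 14 mm of travel, and the force rises with no further motion. One last check before handing in.

```bash
python3 - <<'E'
from h import *
np.set_printoptions(precision=3,suppress=True)
s=snap('scene','scene8'); P=cloud(s); im=s['image'].astype(int)
m=(im[...,0]>im[...,1]+45)&(P[...,2]>.06)&(abs(P[...,0]-.566)<.025)&(abs(P[...,1]+.108)<.025); print('red z',np.percentile(P[m][:,2],[2,50,98]),m.sum())
k=(abs(P[...,0]-.56)<.06)&(abs(P[...,1]-.155)<.06)&(P[...,2]>.074)&(P[...,2]<.095); print('rim',P[k].min(0),P[k].max(0),P[k].mean(0))
print(manip.sense()['force'],manip.sense()['finger_gap'])
cv2.imwrite('pics/end.png',cv2.resize(s['image'][170:350,160:400,::-1],(800,600),interpolation=2))
E
```

```text
red z [0.099 0.11  0.125] 43
rim [0.524 0.121 0.074] [0.601 0.199 0.084] [0.565 0.157 0.078]
[  7.696  -2.063 -18.693] 0.27216246794544624
```

View pics/end.png

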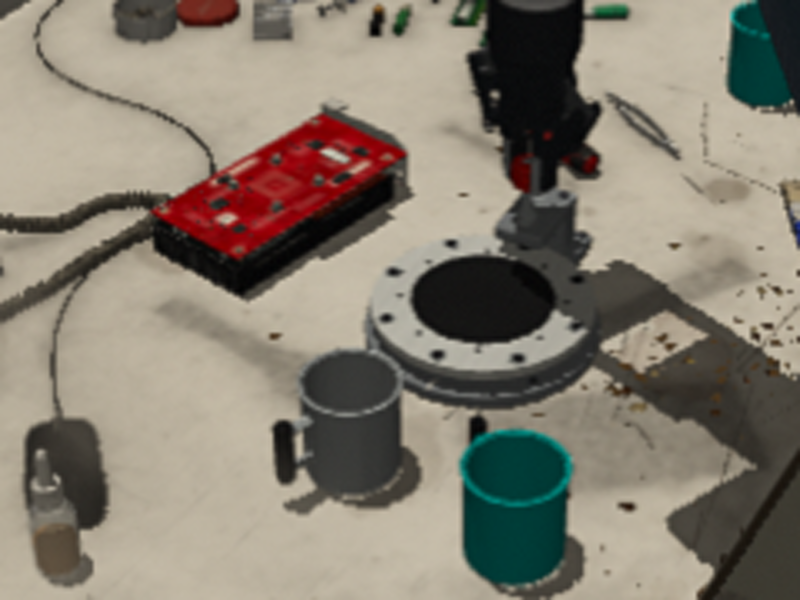

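The pot stands upright at (350,420). The knob at (530,170) is raised, with its underside now about 97 mm up, and held in the fingers. I'll hold a moment more, then hand in.

Request:
drive_tool([
  [0,0,0,0,0,0,-1],
  [0,0,0,0,0,0,-1],
  [0,0,0,0,0,0,-1],
  [0,0,0,0,0,0,-1],
  [0,0,0,0,0,0,-1],
])

```text
t: 18.8
tcp_pos: [0.5678, -0.1091, 0.084]
tool_rot: [0.809, 0.588, 0.0, 0.0]
force: [7.3, -2.4, -19.1]
finger_gap: 0.278
gripper_force: 79.9
```

```bash
python3 -c "
from station import manip
print(manip.sign_off())"
```

```text
the job is handed in; nothing more can be done
None
```

The wash pot stands upright on the bench beside the turntable, and I'm holding the index knob up at its stop (about 14 mm of pull); the job was handed in at 18.8 s, and no verdict came back. The first pinch closed on top of the knob because the real fingertips sit about 25 mm farther back than stated, so I reopened and gripped lower.

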